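# Seat a feed roller in the vee rest against a square and hold it down

### The arm

A 7-joint arm with a two-finger parallel gripper is mounted at the origin on the work surface. World frame = base frame: x ahead of the robot, y to its left, z up, the work surface at z = 0. Lengths are in m, angles in rad, forces in N, time in s.
With the tool pointing down it reaches from about 0.425 to 0.925 m from the base axis. Payload 6.8 kg.
Tool frame: the origin (TCP) lies at the very end of the fingers, on their centre line; the grasp point (between the pads) lies 19 mm behind it; z points along the fingers, y is the line along which they close (so a half turn about z gives the same grasp; the last joint's range is limited). The gripper opens to 85 mm and grips with 20 to 120 N. Pads are 22 mm wide; open, the fingers measure 114 mm over their backs; the gripper's body (76 mm by 85 mm) begins 54 mm behind the grasp point. The pads swing forward as they close: fully open they stand 13 mm farther back than shut.
Start: joints at [0.998, 0.477, 0.022, 1.555, -0.011, 1.109, -0.083], TCP at [0.303, -0.603, 0.231] pointing down, gripper open.
Joint ranges: [-2.96, 2.96], [-0.34, 2.1], [-1.41, 1.46], [0.24, 2.44], [-1.37, 4.51], [0.17, 1.92], [-2.96, 2.96]. Speed limits (rad/s): [2.39, 2.39, 3.14, 3.14, 3.14, 3.14, 3.14].

### API

Orientations are given as a unit quaternion [w, x, y, z].
In Python, from station import * gives the robot as it stands.
- The arm moves only by the tool jog_arm, never from a script. Its argument "moves" is one flat list of numbers, 7 for each row, row after row: the shift along the tool's x, y, z normalised to -1 to 1, where 1 is 20 mm, then the turn, a rotation vector about the tool's x, y, z normalised to -1 to 1, where 1 is 4 degrees, then the opening, from 0 (shut) to 1 (fully open). In form: [x, y, z, rx, ry, rz, claw, x, y, z, rx, ry, rz, claw, ...]. A call has exactly 8 rows; each row shifts and turns the commanded pose from where the row before left it, along the tool's axes as they then stand; what a row does not reach is not made up. A row lasts 1/12 s, in which the tool goes at most 41.7 mm and 7.16 degrees, less where a joint would pass 70% of its speed; a pose out of reach is approached as far as the arm can. A call with a number of a shift or a turn outside -1 to 1 is refused whole. A call with a gripper value outside its range is refused whole. The fingers move at their own pace and stop on an object; "grip_force" is the grip in N (left out, the last holds). Time passes only in rows, so rows that do not move let the fingers close, or fill a call up. It gives the time, the measured TCP pose, the force, the opening and the grip force at its end, in the units of the state.
- get_obs(): the state, without advancing time (a new reading comes with each control period).
- read_camera(name): name is "scene" or "side" or "wrist"; returns a dict with "color" (384x512x3 uint8, blue, green, red), "fx", "fy", "cx", "cy" (pixels), "k1" (the pictures are not rectified: a ray, as slopes to the right and down, at radius r is drawn at 1 + k1 r^2 times it, then the intrinsics apply), "rvec" (rotation vector, rad) and "tvec" (3), from world to camera coordinates, as OpenCV has them. Camera axes: x right, y down, z forward; pixel columns grow to the right and rows downward; lengths in m; the calibration is good to about 2 mm. A picture is of the moment at which its call begins. There is no depth.
- hand_in(): hands the job in; it is judged then, once.
The state is a dict: "t": time; "q": joint angles; "joint_vel": joint speeds; "joint_torque": joint torques, N m; "eef_pos": TCP position; "tool_rot": TCP orientation; "contact_force": force on the tool from outside, world axes, zero at the start; "torque": the same for the moment, N m; "gripper_width": opening from 0.0 (shut) to 1.0 (fully open); "grasp_force": force on a finger pad.
Only numpy, scipy, OpenCV 4.12 (cv2) and the standard library are available. Lean on these libraries where they do the work, as an engineer would, in place of code of your own. Each camera call takes 0.05 s, during which the arm holds its last target. There are 200 camera calls.

### The job

Set up the strap machine's aluminium feed roller for marking: first stand the steel square flush against the outer end face of the blue vee block, roughly centred on it, and let go of it. Then lift the roller off its wooden rest and lay it in the vee with its end close up to the square (a gap of a few millimetres is fine) without pushing the square away, and finish while holding the roller pressed down onto both sides of the vee with a steady, firm push of about 15 N. Leave the tin, the heat gun and the mallet alone.

Things in the scene. Friction and masses are not known exactly. Their poses are not given: they have to be found in the camera images.
- vee_end (a point): Point at bench level under the outer end face of the blue vee block, midway across it; it moves with the blocks. x points along the vee, out of the blue block, square to its end face; y across the vee; z up. The end face is at x = 0, the vee rest reaches back to x = -130 mm. A seated roller has its axis at z = 59.5 mm, y = 0 in this frame.
- vee: The vee rest: two 90-degree vee blocks in line, one grey, one blue, on a dark sole plate, 130 mm long (x), 84 mm wide (y), top 62 mm high. Each block is 36 mm long, with an open gap of 58 mm between them where fingers fit down to the sole's top at z = 24 mm. Vee bottom z = 34 mm, mouth 56 mm wide. Origin: mid-length at bench level, 65 mm along -x from vee_end; same axes.
- pad: Black rubber pad under the vee rest, 14 mm thick, fixed to the bench, ending 5 mm inside the rest's end faces. It lets the vee rest yield down about 0.4 mm per N (9 mm at most; the first 1.5 N do not sink it) and sideways along its y about 1 mm per N (6 mm at most), not along x. Origin: centre of its underside; x along the vee to the blue end.
- flank_a: The 45-degree sides of the vee (both blocks) on the +y side, part of the vee rest, ground smooth and oiled (friction about 0.25). Same origin and axes as vee.
- flank_b: The same, for the sides on the -y side of the vee. Same origin and axes as vee.
- square: Loose steel square, about 0.6 kg: upright bright plate 105 mm high, 56 mm wide (y), 8 mm thick (x +17 to +25 mm), on a brass foot 50 (x) by 56 (y) by 12 mm high. Origin: centre of the foot's underside; z up. +x points out of the flat face (plate and foot level) that goes on the block; foot reaches back to x = -25 mm. Grip it from above across the 56 mm width, higher than the vee rest.
- square_face (a point): Bottom centre of the square's flat face, 25 mm along +x from the square's origin, same axes as the square. Flush on the vee rest it lies at vee_end, x axes opposed. Slid by the top of its plate, the square leans and its foot lags a few mm behind; a low push on the back of the foot brings it home.
- roller: Aluminium feed roller, a plain cylinder 36 mm in diameter and 130 mm long with a red band near each end, about 0.36 kg, loose. Origin: its middle, on its axis. x runs along the axis (both ends are alike; it may be turned about x). At the start it lies on its wooden rest with its axis 38 mm above the bench.
- rest: Dark wooden rest for the roller, fixed, 126 mm (x) by 70 mm (y): board 15 mm thick with two small sloped rails along x that carry the roller from below, reaching 17 mm either side of its axis, so fingers fit down both sides of the roller to the board. Origin: centre of the underside; the roller lies along x.
- tin: White tin, 90 mm across and 115 mm high, closed. Bystander. Origin: centre of its underside.
- heatgun: Orange heat gun lying on its side, barrel about 200 mm along y, 70 mm high, handle towards +x. Bystander. Origin: on the bench under the barrel.
- mallet: Wooden mallet lying down, head 80 mm along y, 56 mm high, handle 185 mm towards +x. Bystander. Origin: on the bench under the head.
Things that resemble listed ones, but are neither listed nor needed, are in the scene too. Leave any purple look-alike of the square alone.

How it is judged:
On the way, in this order (a step that is already met when the one before it is completed fails the run):
1. the square stands flush against the blue block's end face (within 3 mm, 0.06 rad, centred within 15 mm) and is let go (x of square_face in the frame of vee_end between -0.003 and 0.003 m and y of square_face in the frame of vee_end between -0.015 and 0.015 m and angle between the x axis of square and the x axis of vee_end, either way round below 0.06 rad and angle between square's own z axis and vertical below 0.05 rad and height (world z) of square below 0.004 m and contact force between the fingers and square below 0.3 N), for 0.2 s.
2. the roller lies in the vee, touching both sides, its end within 8 mm of the square (contact force between roller and flank_a above 1 N and contact force between roller and flank_b above 1 N and angle between the x axis of roller and the x axis of vee_end, either way round below 0.04 rad and y of roller in the frame of vee_end between -0.003 and 0.003 m and z of roller in the frame of vee_end between 0.0565 and 0.0625 m and x of roller in the frame of square below 0.098 m), for 0.2 s.
At the end, for the whole second after the job is handed in: Fingers hold the roller (over 3 N) at 5 to 30 N on each vee side, along the vee (0.04 rad, 3 mm), at seated height (3 mm), its end within 8 mm of the square, under 8 N on it; square flush on the blue end face (3 mm, 0.06 rad), centred within 15 mm; at rest (x of square_face in the frame of vee_end between -0.003 and 0.003 m and y of square_face in the frame of vee_end between -0.015 and 0.015 m and angle between the x axis of square and the x axis of vee_end, either way round below 0.06 rad and angle between square's own z axis and vertical below 0.05 rad and height (world z) of square below 0.004 m and contact force between roller and flank_a between 5 and 30 N and contact force between roller and flank_b between 5 and 30 N and angle between the x axis of roller and the x axis of vee_end, either way round below 0.04 rad and y of roller in the frame of vee_end between -0.003 and 0.003 m and z of roller in the frame of vee_end between 0.0565 and 0.0625 m and x of roller in the frame of square below 0.098 m and contact force between the fingers and roller above 3 N and contact force between roller and square below 8 N and linear speed of roller below 0.02 m/s); the arm keeps its last pose, push and grip.
It fails at once if the roller is slammed or pressed on a side of the vee with more than 60 N (contact force between roller and flank_a above 60 N or contact force between roller and flank_b above 60 N).
It fails at once if the square is tipped over (angle between square's own z axis and vertical above 0.6 rad).
It fails at once if the tin is shifted by more than 30 mm (distance of tin from where it was at the start of the episode above 0.03 m).
It fails at once if the heat gun is shifted by more than 30 mm (distance of heatgun from where it was at the start of the episode above 0.03 m).
It fails at once if the mallet is shifted by more than 30 mm (distance of mallet from where it was at the start of the episode above 0.03 m).
It also fails if it takes over 72 s, if anything falls off the work surface, if the arm or the gripper's body presses on something with over 40 N, if the wrist force passes 120 N, or if a joint passes its speed limit or range.

## Working session

There is one attempt and no reset: what is moved stays moved. The work goes in short steps, Python scripts to look and compute and a tool call to move; the robot and the scene stay as the last step left them, time stands still between calls to the robot, and variables do not carry over. Pictures are saved under pics/ and viewed, at most 10 in all, crops included, and the job is handed in when it is done.

Besides the shell and the picture viewer there is one more tool, called as name(argument=value, ...), one argument or row to a line, values as JSON. jog_arm: Moves the arm, as the interface text tells. Scaled input: -1 to 1 covers 20 mm each way for a shift and 4 degrees each way for a turn. Its arguments: {"type":"object","properties":{"moves":{"type":"array"},"grip_force":{"type":"number"}},"required":["moves"]}

```bash
mkdir -p pics; python3 - <<'E'
from station import *
import cv2
for n in("scene","side"):
    r=read_camera(n); cv2.imwrite(f"pics/{n}0.png",cv2.resize(r["color"],(800,600),interpolation=cv2.INTER_CUBIC)); cv2.imwrite(f"raw_{n}.png",r["color"])
    print(n,{k:r[k] for k in r if k!="color"})
o=get_obs();print(o)
E
```

```text
scene {'fx': 395.63296285372144, 'fy': 395.63296285372144, 'cx': 254.9177185154857, 'cy': 193.35284576104462, 'k1': -0.13807134813745284, 'rvec': array([ 2.13582804,  1.46591796, -0.45166734]), 'tvec': array([-0.25643533, -0.43820772,  1.41027342])}
side {'fx': 480.2990549544619, 'fy': 480.2990549544619, 'cx': 255.35288342356122, 'cy': 194.20614028107138, 'k1': -0.12112389244035067, 'rvec': array([ 0.10529284, -2.8207259 ,  1.3337238 ]), 'tvec': array([0.60518233, 0.05097557, 1.2490938 ])}
{'t': 0.1, 'q': array([ 0.99791467,  0.47775601,  0.02234284,  1.55635589, -0.0114922 ,
        1.10930841, -0.08314926]), 'joint_vel': array([ 0.0016207 , -0.00127797, -0.00048041, -0.00317532,  0.00089681,
        0.00119765,  0.00025897]), 'joint_torque': array([ 3.86028332e-03, -5.97761965e+01,  1.61344159e+00, -2.81955117e+01,
        1.28157457e-02,  5.01521266e-03, -5.51749665e-06]), 'eef_pos': array([ 0.30229811, -0.60291776,  0.23039569]), 'tool_rot': array([-8.09134660e-04,  9.73121195e-01,  2.30292027e-01, -2.59408779e-04]), 'contact_force': array([ 0.05817204, -0.18549652,  0.04360582]), 'torque': array([0.06713084, 0.02612419, 0.0117483 ]), 'grasp_force': 0.0, 'gripper_width': 1.0017277618887643}
```

View pics/scene0.png

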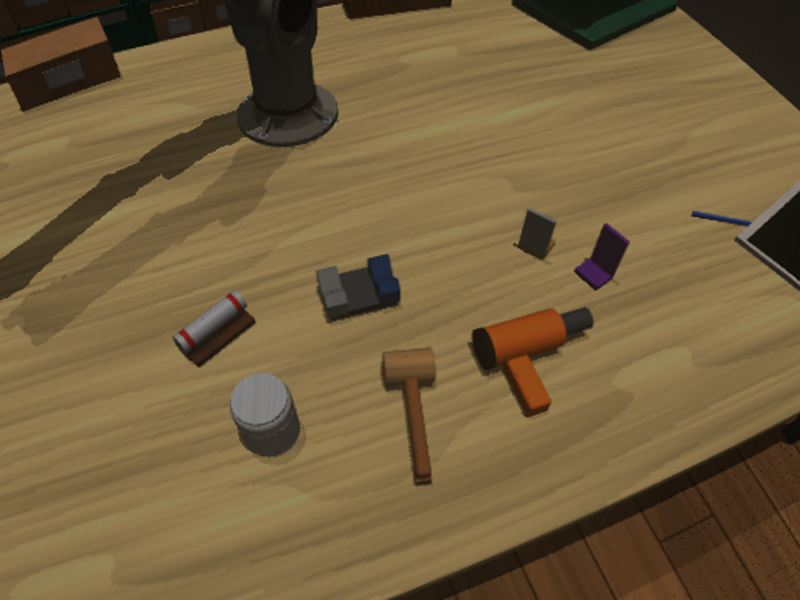

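View pics/side0.png

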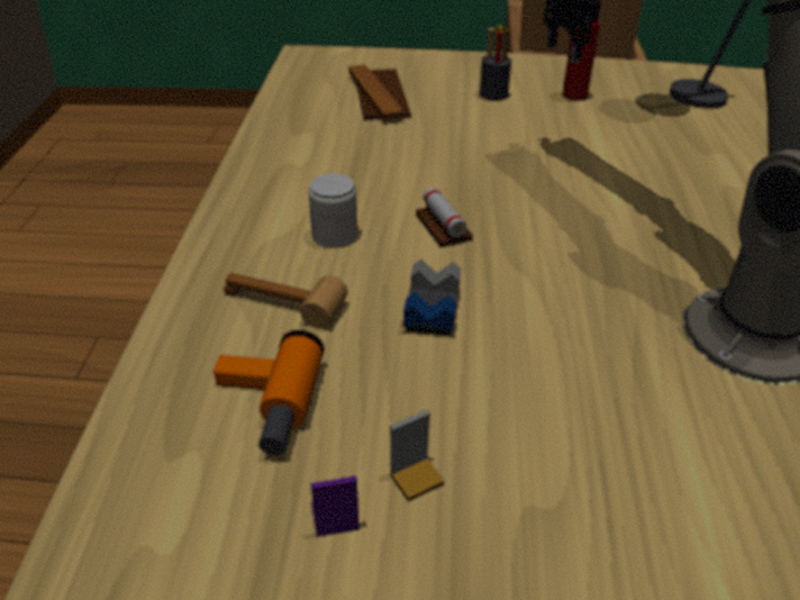

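The scene picture shows the vee at about (360,287), blue end to the right, the steel square at (537,235), the roller at (212,322), the tin, mallet and heat gun. The side picture shows the vee at (432,298), the square at (415,455) with its brass foot towards the camera, so its flat face points roughly to the vee. Next I zoom in to pick corners.

```bash
python3 - <<'E'
import cv2,numpy as np
a=cv2.imread("raw_scene.png");b=cv2.imread("raw_side.png")
def t(im,x,y,s):
    w,h=400//s,300//s
    o=np.zeros((300,400,3),np.uint8); c=cv2.resize(im[y:y+h,x:x+w],None,fx=s,fy=s,interpolation=cv2.INTER_CUBIC); o[:c.shape[0],:c.shape[1]]=c
    return np.clip(o*1.8,0,255).astype(np.uint8)
cv2.imwrite("pics/c1.png",np.vstack([np.hstack([t(a,197,160,6),t(b,244,164,6)]),np.hstack([t(a,310,125,6),t(b,226,261,5)])]))
cv2.imwrite("pics/c2.png",np.hstack([t(a,105,185,6),t(b,250,113,6)]))
E
```

```text
(no output)
```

View pics/c1.png

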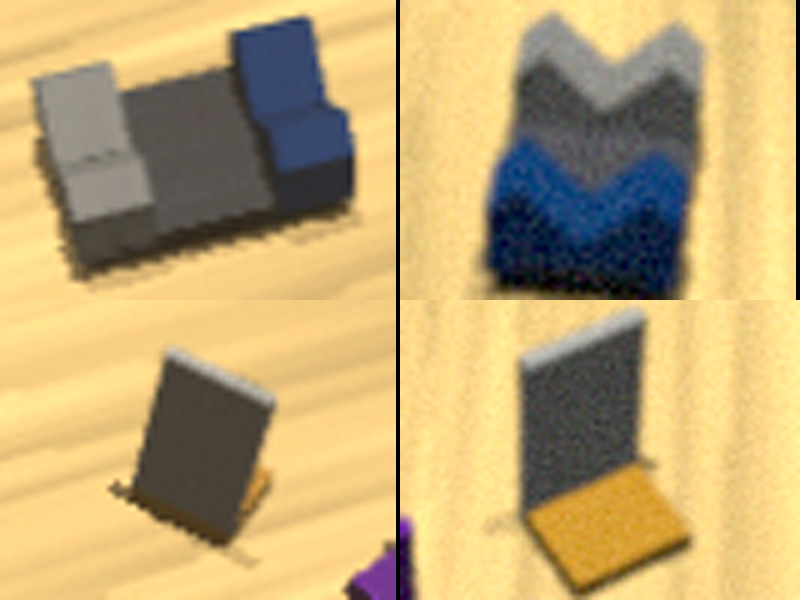

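View pics/c2.png

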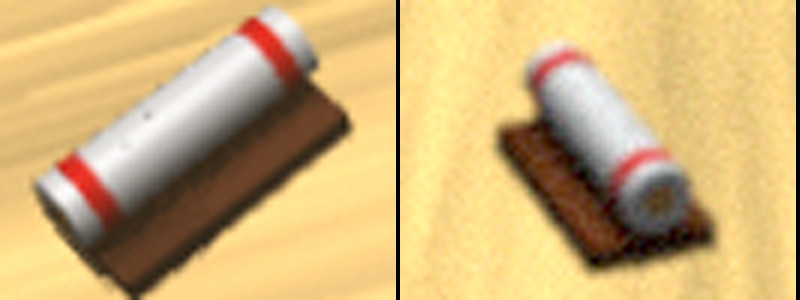

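Corners picked: the vee's block tops and V bottoms, all the plate and foot corners of the square (bottom tiles), and the roller ends and rest corners in the second picture. Now I fit the poses.

```bash
cat > h.py <<'E'
import numpy as np,cv2
from scipy.optimize import least_squares
C={'a':(395.63296285372144,254.9177185154857,193.35284576104462,-0.13807134813745284,[2.13582804,1.46591796,-0.45166734],[-0.25643533,-0.43820772,1.41027342]),
'b':(480.2990549544619,255.35288342356122,194.20614028107138,-0.12112389244035067,[0.10529284,-2.8207259,1.3337238],[0.60518233,0.05097557,1.2490938])}
def proj(P,f,cx,cy,k,rv,tv):
    return cv2.projectPoints(np.array(P,float).reshape(-1,1,3),np.array(rv),np.array(tv),np.array([[f,0,cx],[0,f,cy],[0,0,1.]]),np.array([k,0,0,0.]))[0][:,0]
def T(p,L):
    c,s=np.cos(p[2]),np.sin(p[2]); L=np.array(L,float)/1000
    return np.c_[p[0]+c*L[:,0]-s*L[:,1],p[1]+s*L[:,0]+c*L[:,1],L[:,2]]
def fit(obs,p0,zs=0):
    # obs: cam,(u,v raw),(x,y,z mm)
    def r(p):
        out=[]
        for c in 'ab':
            o=[q for q in obs if q[0]==c]
            if o: out.append(proj(T(p,[q[2] for q in o]),*C[c])-[q[1] for q in o])
        return np.vstack(out).ravel()
    s=least_squares(r,p0,loss='soft_l1')
    return s.x,r(s.x).reshape(-1,2)
E
python3 - <<'E'
from h import *
np.set_printoptions(precision=4,suppress=True)
def O(cam,ox,oy,s,tx,ty,L): return [(cam,(ox+(u-tx+.5)/s-.5,oy+(v-ty+.5)/s-.5),p) for (u,v,p) in L]
vee=O('a',197,160,6,0,0,[(275,172,(-36,-42,62)),(352,148,(0,-42,62)),(233,33,(-36,42,62)),(307,17,(0,42,62)),(35,80,(-130,42,62)),(112,63,(-94,42,62)),(77,220,(-130,-42,62)),(153,203,(-94,-42,62))])+\
 O('b',244,164,6,400,0,[(492,208,(0,-42,62)),(683,212,(0,42,62)),(587,243,(0,0,34)),(606,110,(-94,0,34)),(613,67,(-130,0,34)),(518,70,(-94,-42,62)),(703,72,(-94,42,62))])
sq=O('a',310,125,6,0,300,[(165,355,(25,-28,105)),(268,406,(25,28,105)),(133,488,(25,-28,0)),(228,545,(25,28,0)),(275,400,(17,28,105)),(172,346,(17,-28,105))])+\
 O('b',226,261,5,400,300,[(523,367,(17,28,105)),(640,318,(17,-28,105)),(521,358,(25,28,105)),(640,310,(25,-28,105)),(525,515,(17,28,12)),(643,462,(17,-28,12)),(690,540,(-25,-28,12)),(577,583,(-25,28,12))])
ro=O('a',105,185,6,0,0,[(60,215,(-65,0,38)),(292,36,(65,0,38)),(350,125,(63,-35,12)),(135,293,(-63,-35,12))])+\
 O('b',250,113,6,400,0,[(655,203,(65,0,38)),(548,62,(-65,0,38)),(712,240,(63,35,8)),(595,265,(63,-35,8)),(500,132,(-63,-35,12))])
for n,o,p0 in(("vee_end",vee,(.6,0,1.57)),("square",sq,(.5,.3,-1.5)),("roller",ro,(.6,-.3,2.))):
    p,r=fit(o,p0);print(n,p,np.degrees(p[2]));print(r.round(1).tolist())
# gripper yaw at start
from scipy.spatial.transform import Rotation as R
R0=R.from_quat([9.73121195e-01,2.30292027e-01,-2.594e-4,-8.09e-4]).as_matrix();print(R0)
E
```

```text
vee_end [0.5589 0.0484 1.4985] 85.85992440417824
[[1.2, -2.5], [1.4, -1.7], [-0.3, -2.9], [-0.1, -3.1], [-0.6, -3.1], [-0.6, -3.2], [-0.5, -2.2], [0.2, -2.6], [-2.2, -4.0], [-0.6, -1.3], [-1.7, 0.4], [-1.0, -0.0], [-0.7, -0.8], [-1.6, -3.2], [-0.9, -0.5]]
square [ 0.5597  0.3446 -1.0085] -57.780821162313586
[[0.5, -0.7], [0.9, -0.1], [-0.3, 1.5], [0.1, 0.7], [1.1, -0.8], [0.7, -0.8], [0.8, -0.1], [2.0, -0.1], [-0.7, -1.0], [0.0, -1.1], [0.2, -0.4], [-0.3, 0.4], [0.3, -1.2], [-0.6, 0.5]]
roller [ 0.54   -0.2758  2.0194] 115.70074706323666
[[0.4, 0.3], [0.7, 0.4], [0.4, -1.2], [-0.9, -0.0], [0.5, -0.5], [0.8, 1.5], [0.7, -1.0], [-1.0, -0.5], [-1.4, -0.7]]
[[ 0.8939  0.4482 -0.0009]
 [ 0.4482 -0.8939  0.0015]
 [-0.0001 -0.0017 -1.    ]]
```

```bash
python3 - <<'E'
from h import *
import itertools
np.set_printoptions(precision=4,suppress=True)
def O(cam,ox,oy,s,tx,ty,L): return [(cam,(ox+(u-tx+.5)/s-.5,oy+(v-ty+.5)/s-.5),p) for (u,v,p) in L]
vee=O('a',197,160,6,0,0,[(275,172,(-36,-42,62)),(352,148,(0,-42,62)),(233,33,(-36,42,62)),(307,17,(0,42,62)),(35,80,(-130,42,62)),(112,63,(-94,42,62)),(77,220,(-130,-42,62)),(153,203,(-94,-42,62))])+\
 O('b',244,164,6,400,0,[(587,243,(0,0,34)),(606,110,(-94,0,34)),(613,67,(-130,0,34))])
def ft(sel):
    o=[q for q in vee if q[0] in sel]
    def r(p):
        return np.vstack([proj(T(p,[q[2] for q in o if q[0]==c])+[0,0,p[3]],*C[c])-[q[1] for q in o if q[0]==c] for c in sel]).ravel()
    s=least_squares(r,(.56,.05,1.5,0));print(sel,s.x,s.fun.reshape(-1,2).round(1).tolist());return s.x
p=ft('a') if 0 else ft('ab')
# overlay picture
a=cv2.imread("raw_scene.png");b=cv2.imread("raw_side.png")
P0,_=fit(vee,(.56,.05,1.5)); 
tiles=[]
for im,c,x,y in((a,'a',197,160),(b,'b',244,164)):
    t=np.clip(cv2.resize(im[y:y+50,x:x+66],None,fx=6,fy=6,interpolation=cv2.INTER_CUBIC)*1.8,0,255).astype(np.uint8)
    prof=[(-42,14),(-42,62),(-28,62),(0,34),(28,62),(42,62),(42,14),(-42,14)]
    for x0 in(0,-36,-94,-130):
        L=[(x0,u,v) for u,v in prof]
        q=proj(T(p,L)+[0,0,p[3]],*C[c]);q=((q-[x,y]+.5)*6).astype(np.int32)
        cv2.polylines(t,[q],False,(0,255,255),1)
    tiles.append(cv2.resize(t,(400,300)))
cv2.imwrite("pics/ov.png",cv2.hconcat(tiles))
E
```

```text
ab [ 0.5599  0.046   1.4978 -0.0068] [[0.5, -0.5], [0.7, 0.4], [-0.9, -0.8], [-0.7, -1.0], [-1.1, -1.0], [-1.1, -1.1], [-1.1, -0.1], [-0.4, -0.5], [-2.2, 1.8], [-1.4, 1.4], [-1.1, 0.6]]
```

View pics/ov.png

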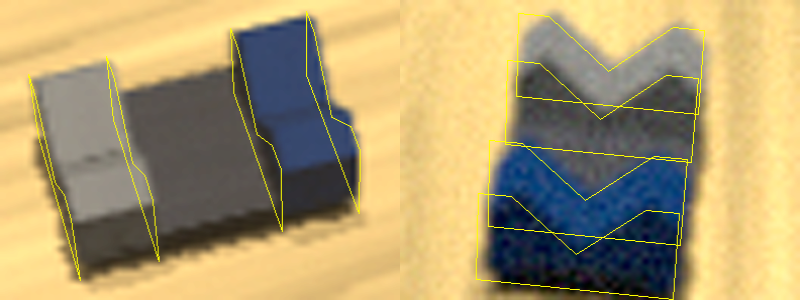

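```bash
cat > plan.py <<'E'
import numpy as np
from station import *
def state():
    o=get_obs();w,x,y,z=o["tool_rot"]
    from scipy.spatial.transform import Rotation as R
    return o,R.from_quat([x,y,z,w]).as_matrix()
def plan(tgt,ydeg,N):
    "constant row (repeat N times) to reach tgt with tool y at world angle ydeg"
    o,M=state(); p=o["eef_pos"]
    a0=np.degrees(np.arctan2(M[1,1],M[0,1])); d=(ydeg-a0+180)%360-180
    th=np.radians(d)/N
    # planar: tool x dir angle = a0+90 (z down)
    S=sum(np.exp(1j*th*k) for k in range(N))
    v=complex(tgt[0]-p[0],tgt[1]-p[1])/S/np.exp(1j*np.radians(a0))
    sy,sx=v.real,v.imag
    r=[sx/.02,sy/.02,-(tgt[2]-p[2])/N/.02,0,0,-d/N/4]
    # correct tilt
    t=M[:,2]
    print("pos",p.round(4),"ydeg",a0.round(2),"tilt",t.round(4),"row",np.round(r,3),"N",N)
    print("F",o["contact_force"].round(2),"w",round(o["gripper_width"],3),"t",o["t"])
E
python3 - <<'E'
from plan import *
plan((.571,.327,.20),32.2,56)
plan((.571,.327,.20),32.2,64)
E
```

```text
pos [ 0.3023 -0.6029  0.2304] ydeg -63.37 tilt [-9.0e-04  1.5e-03 -1.0e+00] row [ 0.973 -0.005  0.027  0.     0.    -0.427] N 56
F [ 0.06 -0.19  0.04] w 1.002 t 0.1
pos [ 0.3023 -0.6029  0.2304] ydeg -63.37 tilt [-9.0e-04  1.5e-03 -1.0e+00] row [ 0.852 -0.003  0.024  0.     0.    -0.373] N 64
F [ 0.06 -0.19  0.04] w 1.002 t 0.1
```

jog_arm(
  moves=[0.973,-0.005,0.027,0,0,-0.427,1,0.973,-0.005,0.027,0,0,-0.427,1,0.973,-0.005,0.027,0,0,-0.427,1,0.973,-0.005,0.027,0,0,-0.427,1,0.973,-0.005,0.027,0,0,-0.427,1,0.973,-0.005,0.027,0,0,-0.427,1,0.973,-0.005,0.027,0,0,-0.427,1,0.973,-0.005,0.027,0,0,-0.427,1],
)

```text
t: 0.77
eef_pos: [0.4348, -0.5175, 0.2269]
tool_rot: [0.0, 0.938, 0.346, 0.0]
contact_force: [-0.5, -0.1, -0.2]
gripper_width: 1.001
grasp_force: 0.0
```

jog_arm(
  moves=[0.973,-0.005,0.027,0,0,-0.427,1,0.973,-0.005,0.027,0,0,-0.427,1,0.973,-0.005,0.027,0,0,-0.427,1,0.973,-0.005,0.027,0,0,-0.427,1,0.973,-0.005,0.027,0,0,-0.427,1,0.973,-0.005,0.027,0,0,-0.427,1,0.973,-0.005,0.027,0,0,-0.427,1,0.973,-0.005,0.027,0,0,-0.427,1],
)

```text
t: 1.43
eef_pos: [0.5409, -0.4047, 0.2226]
tool_rot: [0.0, 0.891, 0.455, -0.0]
contact_force: [-0.1, -0.7, -0.5]
gripper_width: 1.001
grasp_force: 0.0
```

jog_arm(
  moves=[0.973,-0.005,0.027,0,0,-0.427,1,0.973,-0.005,0.027,0,0,-0.427,1,0.973,-0.005,0.027,0,0,-0.427,1,0.973,-0.005,0.027,0,0,-0.427,1,0.973,-0.005,0.027,0,0,-0.427,1,0.973,-0.005,0.027,0,0,-0.427,1,0.973,-0.005,0.027,0,0,-0.427,1,0.973,-0.005,0.027,0,0,-0.427,1],
)

```text
t: 2.1
eef_pos: [0.6177, -0.2696, 0.2183]
tool_rot: [0.0, 0.83, 0.558, 0.0]
contact_force: [-0.3, -0.8, -0.0]
gripper_width: 1.0
grasp_force: 0.0
```

jog_arm(
  moves=[0.973,-0.005,0.027,0,0,-0.427,1,0.973,-0.005,0.027,0,0,-0.427,1,0.973,-0.005,0.027,0,0,-0.427,1,0.973,-0.005,0.027,0,0,-0.427,1,0.973,-0.005,0.027,0,0,-0.427,1,0.973,-0.005,0.027,0,0,-0.427,1,0.973,-0.005,0.027,0,0,-0.427,1,0.973,-0.005,0.027,0,0,-0.427,1],
)

```text
t: 2.77
eef_pos: [0.6603, -0.1203, 0.214]
tool_rot: [-0.0, 0.758, 0.652, -0.0]
contact_force: [-0.3, -0.0, 0.4]
gripper_width: 1.004
grasp_force: 0.0
```

```bash
python3 - <<'E'
from plan import *
import cv2
plan((.571,.327,.20),32.2,24)
r=read_camera("wrist");np.save("w1.npy",r,allow_pickle=True);cv2.imwrite("w1.png",r["color"]);print({k:r[k] for k in r if k!="color"})
E
```

```text
pos [ 0.6603 -0.1203  0.214 ] ydeg -8.55 tilt [-0. -0. -1.] row [ 0.971 -0.005  0.029  0.     0.    -0.424] N 24
F [-0.29 -0.    0.43] w 1.004 t 2.7667
{'fx': 273.84743961193124, 'fy': 273.84743961193124, 'cx': 254.4903392823899, 'cy': 188.35568604746268, 'k1': -0.0013586529699600191, 'rvec': array([-2.87161002,  0.21486373,  0.0267343 ]), 'tvec': array([-0.67232297, -0.049772  ,  0.35553325])}
```

jog_arm(
  moves=[0.971,-0.005,0.029,0,0,-0.424,1,0.971,-0.005,0.029,0,0,-0.424,1,0.971,-0.005,0.029,0,0,-0.424,1,0.971,-0.005,0.029,0,0,-0.424,1,0.971,-0.005,0.029,0,0,-0.424,1,0.971,-0.005,0.029,0,0,-0.424,1,0.971,-0.005,0.029,0,0,-0.424,1,0.971,-0.005,0.029,0,0,-0.424,1],
)

```text
t: 3.48
eef_pos: [0.6665, 0.0348, 0.2093]
tool_rot: [-0.0, 0.675, 0.738, 0.0]
contact_force: [0.6, 0.1, -0.4]
gripper_width: 1.0
grasp_force: 0.0
```

jog_arm(
  moves=[0.971,-0.005,0.029,0,0,-0.424,1,0.971,-0.005,0.029,0,0,-0.424,1,0.971,-0.005,0.029,0,0,-0.424,1,0.971,-0.005,0.029,0,0,-0.424,1,0.971,-0.005,0.029,0,0,-0.424,1,0.971,-0.005,0.029,0,0,-0.424,1,0.971,-0.005,0.029,0,0,-0.424,1,0.971,-0.005,0.029,0,0,-0.424,1],
)

```text
t: 4.15
eef_pos: [0.6363, 0.1866, 0.2047]
tool_rot: [0.0, 0.584, 0.812, -0.0]
contact_force: [0.7, 0.4, 1.0]
gripper_width: 1.002
grasp_force: 0.0
```

jog_arm(
  moves=[0.971,-0.005,0.029,0,0,-0.424,1,0.971,-0.005,0.029,0,0,-0.424,1,0.971,-0.005,0.029,0,0,-0.424,1,0.971,-0.005,0.029,0,0,-0.424,1,0.971,-0.005,0.029,0,0,-0.424,1,0.971,-0.005,0.029,0,0,-0.424,1,0.971,-0.005,0.029,0,0,-0.424,1,0.971,-0.005,0.029,0,0,-0.424,1],
)

```text
t: 4.82
eef_pos: [0.5712, 0.3273, 0.2]
tool_rot: [0.0, 0.484, 0.875, -0.0]
contact_force: [-0.1, 0.0, 0.6]
gripper_width: 1.0
grasp_force: 0.0
```

```bash
cat > wl.py <<'E'
from plan import *
from h import proj,T
import cv2
def cam(r): return (r["fx"],r["cx"],r["cy"],r["k1"],r["rvec"],r["tvec"])
def draw(im,c,P,L,s,x0=0,y0=0,col=(0,255,255),dz=0):
    q=proj(T(P,L)+[0,0,dz],*c); q=((q-[x0,y0]+.5)*s).astype(np.int32)
    cv2.polylines(im,[q],False,col,1)
SQ=[[(25,-28,105),(25,28,105),(17,28,105),(17,-28,105),(25,-28,105)],[(25,-28,0),(25,28,0),(-25,28,0),(-25,-28,0),(25,-28,0)],[(17,28,12),(-25,28,12),(-25,-28,12),(17,-28,12)]]
VE=[[(x,u,v) for u,v in[(-42,14),(-42,62),(-28,62),(0,34),(28,62),(42,62),(42,14)]] for x in(0,-36,-94,-130)]
RO=[[(65*s,18*np.cos(a),38+18*np.sin(a)) for a in np.linspace(0,6.3,30)] for s in(1,-1)]
E
python3 - <<'E'
from wl import *
plan((.571,.327,.20),32.2,1)
r=read_camera("wrist");np.save("w2.npy",r,allow_pickle=True)
r1=np.load("w1.npy",allow_pickle=True).item()
out=[]
for rr in(r1,r):
    im=cv2.resize(rr["color"],None,fx=1.5625,fy=1.5625)[:580,:]
    s=1.5625;c=cam(rr)
    for L in SQ: draw(im,c,(.5597,.3446,-1.0085),L,s)
    for L in VE: draw(im,c,(.5575,.0475,1.4985),L,s)
    for L in RO: draw(im,c,(.54,-.2758,2.0194),L,s)
    out.append(im)
cv2.imwrite("pics/w1.png",out[0]);cv2.imwrite("pics/w2.png",out[1])
E
```

```text
pos [0.5712 0.3273 0.2   ] ydeg 32.16 tilt [ 0. -0. -1.] row [-0.007 -0.017  0.002  0.     0.    -0.01 ] N 1
F [-0.15  0.05  0.62] w 1.0 t 4.8167
```

View pics/w2.png

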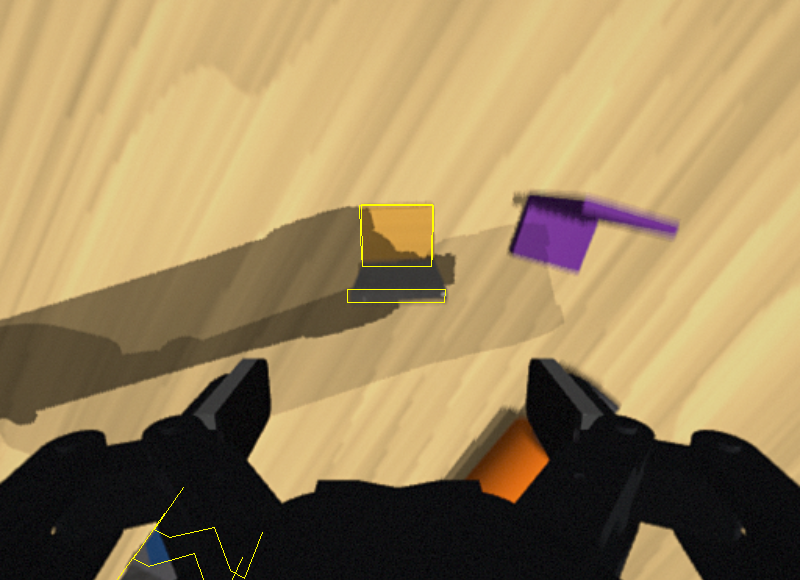

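View pics/w1.png

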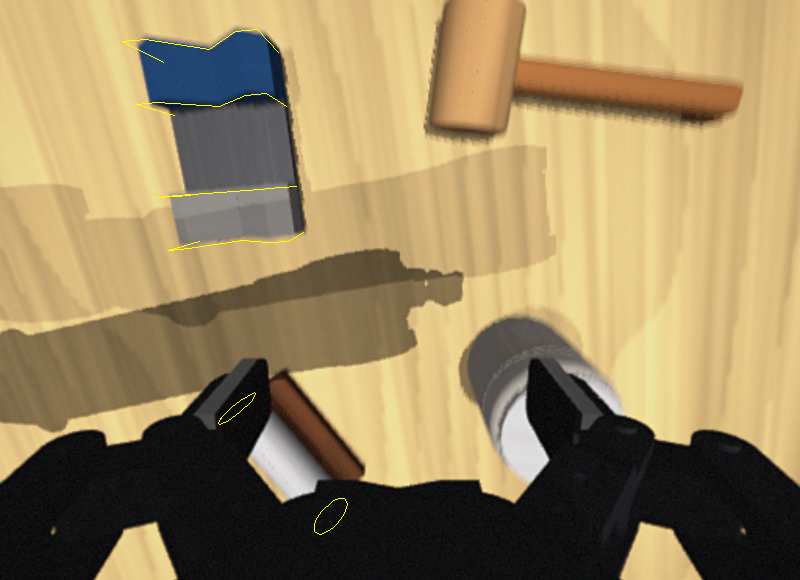

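The wrist pictures confirm the square (brass foot at (397,235), plate at (397,295)). The vee's V bottom at the blue end, at (210,47), agrees with the model within about 1 mm, and the blocks' outer edges are chamfered. Next I grip the square.

jog_arm(
  moves=[0,0,0.81,0,0,0,1,0,0,0.81,0,0,0,1,0,0,0.81,0,0,0,1,0,0,0.81,0,0,0,1,0,0,0.81,0,0,0,1,0,0,0.81,0,0,0,1,0,0,0.81,0,0,0,1,0,0,0.81,0,0,0,1],
  grip_force=60,
)

```text
t: 5.53
eef_pos: [0.5719, 0.3261, 0.0697]
tool_rot: [0.0, 0.484, 0.875, 0.0]
contact_force: [0.3, -0.0, 0.4]
gripper_width: 1.004
grasp_force: 0.0
```

jog_arm(
  moves=[0,0,0,0,0,0,0,0,0,0,0,0,0,0,0,0,0,0,0,0,0,0,0,0,0,0,0,0,0,0,0,0,0,0,0,0,0,0,0,0,0,0,0,0,0,0,0,0,0,0,0,0,0,0,0,0],
  grip_force=60,
)

```text
t: 6.2
eef_pos: [0.5728, 0.326, 0.0715]
tool_rot: [0.0, 0.485, 0.875, 0.001]
contact_force: [-0.2, -0.7, 3.9]
gripper_width: 0.643
grasp_force: 64.9
```

```bash
python3 - <<'E'
from wl import *
plan((.571,.327,.15),32.2,2)
e=np.array([.5575,.048]);u=np.array([np.cos(1.4985),np.sin(1.4985)])
g=e+u*.008   # plate centre with 4 mm clearance
print(g); plan((*g,.09),-4.14,16)
E
```

```text
pos [0.5728 0.326  0.0715] ydeg 31.99 tilt [ 1.4e-03  7.0e-04 -1.0e+00] row [ 0.044 -0.025 -1.963  0.     0.    -0.027] N 2
F [-0.22 -0.66  3.87] w 0.643 t 6.2
[0.55807787 0.0559791 ]
pos [0.5728 0.326  0.0715] ydeg 31.99 tilt [ 1.4e-03  7.0e-04 -1.0e+00] row [-0.816 -0.268 -0.058  0.     0.     0.564] N 16
F [-0.22 -0.66  3.87] w 0.643 t 6.2
```

```bash
python3 - <<'E'
from h import *
def ray(c,u,v,z):
    f,cx,cy,k,rv,tv=C[c];q=cv2.undistortPoints(np.array([[[u,v]]],float),np.array([[f,0,cx],[0,f,cy],[0,0,1]]),np.array([k,0,0,0.]))[0,0]
    R=cv2.Rodrigues(np.array(rv))[0];o=-R.T@tv;d=R.T@[q[0],q[1],1];return (o+d*(z-o[2])/d[2]).round(3)
for p in((590,320),(485,348),(500,325),(560,312),(480,335)): print(ray('a',p[0]/1.5625,p[1]/1.5625,.05))
E
```

```text
[0.773 0.32  0.05 ]
[0.758 0.129 0.05 ]
[0.727 0.172 0.05 ]
[0.74 0.28 0.05]
[0.733 0.132 0.05 ]
```

jog_arm(
  moves=[0,0,-0.3,0,0,0,0,0,0,-0.3,0,0,0,0,0,0,-0.3,0,0,0,0,0,0,-0.3,0,0,0,0,0,0,-0.3,0,0,0,0,0,0,0,0,0,0,0,0,0,0,0,0,0,0,0,0,0,0,0,0,0],
)

```text
t: 6.87
eef_pos: [0.5721, 0.3254, 0.1003]
tool_rot: [-0.0, 0.485, 0.875, -0.0]
contact_force: [0.4, 0.2, -5.7]
gripper_width: 0.638
grasp_force: 64.7
```

```bash
python3 - <<'E'
from wl import *
plan((.558,.056,.1),-4.14,24)
E
```

```text
pos [0.5721 0.3254 0.1003] ydeg 31.98 tilt [-2.e-04 -3.e-04 -1.e+00] row [-0.544 -0.173  0.001  0.     0.     0.376] N 24
F [ 0.42  0.22 -5.69] w 0.638 t 6.8667
```

jog_arm(
  moves=[-0.544,-0.173,0,0,0,0.376,0,-0.544,-0.173,0,0,0,0.376,0,-0.544,-0.173,0,0,0,0.376,0,-0.544,-0.173,0,0,0,0.376,0,-0.544,-0.173,0,0,0,0.376,0,-0.544,-0.173,0,0,0,0.376,0,-0.544,-0.173,0,0,0,0.376,0,-0.544,-0.173,0,0,0,0.376,0],
)

```text
t: 7.53
eef_pos: [0.5868, 0.2342, 0.1006]
tool_rot: [0.0, 0.575, 0.818, 0.0]
contact_force: [-0.8, -0.7, -4.7]
gripper_width: 0.642
grasp_force: 64.7
```

jog_arm(
  moves=[-0.544,-0.173,0,0,0,0.376,0,-0.544,-0.173,0,0,0,0.376,0,-0.544,-0.173,0,0,0,0.376,0,-0.544,-0.173,0,0,0,0.376,0,-0.544,-0.173,0,0,0,0.376,0,-0.544,-0.173,0,0,0,0.376,0,-0.544,-0.173,0,0,0,0.376,0,-0.544,-0.173,0,0,0,0.376,0],
)

```text
t: 8.2
eef_pos: [0.5818, 0.1435, 0.1006]
tool_rot: [0.0, 0.658, 0.753, 0.0]
contact_force: [-0.5, -0.5, -5.2]
gripper_width: 0.645
grasp_force: 64.7
```

```bash
python3 - <<'E'
from wl import *
plan((.558,.0585,.1),-4.14,8)
E
```

```text
pos [0.5818 0.1435 0.1006] ydeg 7.78 tilt [ 2.e-04  0.e+00 -1.e+00] row [-0.525 -0.173  0.004  0.     0.     0.372] N 8
F [-0.53 -0.46 -5.17] w 0.645 t 8.2
```

jog_arm(
  moves=[-0.525,-0.173,0,0,0,0.372,0,-0.525,-0.173,0,0,0,0.372,0,-0.525,-0.173,0,0,0,0.372,0,-0.525,-0.173,0,0,0,0.372,0,-0.525,-0.173,0,0,0,0.372,0,-0.525,-0.173,0,0,0,0.372,0,-0.525,-0.173,0,0,0,0.372,0,-0.525,-0.173,0,0,0,0.372,0],
)

```text
t: 8.87
eef_pos: [0.558, 0.0585, 0.1006]
tool_rot: [0.0, 0.732, 0.681, 0.0]
contact_force: [0.4, -0.6, -5.4]
gripper_width: 0.643
grasp_force: 64.7
```

jog_arm(
  moves=[0,0,0.25,0,0,0,0,0,0,0.25,0,0,0,0,0,0,0.25,0,0,0,0,0,0,0.25,0,0,0,0,0,0,0.2,0,0,0,0,0,0,0.12,0,0,0,0,0,0,0.06,0,0,0,0,0,0,0,0,0,0,0],
)

```text
t: 9.53
eef_pos: [0.5582, 0.0598, 0.0725]
tool_rot: [-0.0, 0.731, 0.682, -0.0]
contact_force: [0.1, -0.3, -4.6]
gripper_width: 0.641
grasp_force: 64.7
```

```bash
python3 - <<'E'
from wl import *
plan((.558,.0585,.0715),-4.14,1)
E
```

```text
pos [0.5582 0.0598 0.0725] ydeg -3.95 tilt [-6.e-04  0.e+00 -1.e+00] row [-0.064 -0.004  0.049  0.     0.     0.047] N 1
F [ 0.1  -0.31 -4.61] w 0.641 t 9.5333
```

jog_arm(
  moves=[0,0,0.05,0,0,0,0,0,0,0.04,0,0,0,0,0,0,0,0,0,0,0,0,0,0,0,0,0,0,0,0,0,0,0,1,0,0,0,0,0,0,1,0,0,0,0,0,0,1,0,0,0,0,0,0,1],
)

```text
validation failed for argument at $.mo...
```

jog_arm(
  moves=[0,0,-0.3,0,0,0,1,0,0,-0.5,0,0,0,1,0,0,-0.8,0,0,0,1,0,0,-0.9,0,0,0,1,0,0,-0.9,0,0,0,1,0.2,0,-0.6,0,0,0,0,0.8,0,0,0,0,0,0,0.9,0,0,0,0,0,0],
)

```text
t: 10.2
eef_pos: [0.5625, 0.0971, 0.1556]
tool_rot: [0.001, 0.732, 0.681, 0.002]
contact_force: [0.3, 0.7, -0.3]
gripper_width: 0.605
grasp_force: 0.0
```

jog_arm(
  moves=[0.9,0,0,0,0,0,0,0.9,0,0,0,0,0,0,0.3,0,0.8,0,0,0,0,0,0,0.9,0,0,0,0,0,0,0.9,0,0,0,0,0,0,0.9,0,0,0,0,0,0,0.9,0,0,0,0,0,0,0.7,0,0,0,0],
)

```text
t: 10.87
eef_pos: [0.5642, 0.1398, 0.0509]
tool_rot: [0.0, 0.731, 0.682, 0.0]
contact_force: [0.9, -0.9, 0.3]
gripper_width: 0.001
grasp_force: 0.0
```

```bash
python3 - <<'E'
from wl import *
plan((.5605,.130,.007),-4.14,2)
r=read_camera("wrist");np.save("w3.npy",r,allow_pickle=True)
im=r["color"].copy();s=1.5625;im=cv2.resize(im,None,fx=s,fy=s);c=cam(r)
for L in SQ: draw(im,c,(.5575+.03*np.cos(1.4985),.053+.025,1.4985-np.pi),L,s)
for L in VE: draw(im,c,(.5575,.048,1.4985),L,s)
cv2.imwrite("pics/w3.png",im)
E
```

```text
pos [0.5642 0.1398 0.0509] ydeg -3.97 tilt [ 9.e-04  4.e-04 -1.e+00] row [-0.251 -0.076  1.096  0.     0.     0.021] N 2
F [ 0.87 -0.86  0.27] w 0.001 t 10.8667
```

View pics/w3.png

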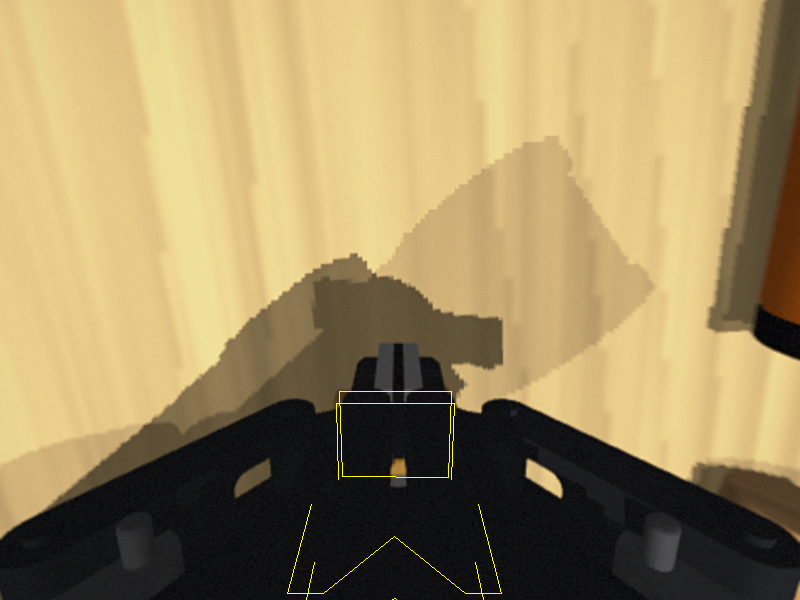

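The first call was refused for a miscount, so the release happened while rising. The wrist view shows brass at (398,468), inside the expected foot outline. I'll check that the square is standing with the outside cameras.

```bash
python3 - <<'E'
from wl import *
from h import C
out=[]
for n,c,x,y,s in(("scene",'a',200,120,5),("side",'b',220,160,5)):
    r=read_camera(n);np.save(f"{n}1.npy",r,allow_pickle=True)
    t=np.clip(cv2.resize(r["color"][y:y+90,x:x+80],None,fx=s,fy=s,interpolation=cv2.INTER_CUBIC)*1.6,0,255).astype(np.uint8)
    for L in VE: draw(t,C[c],(.5575,.048,1.4985),L,s,x,y)
    for L in SQ: draw(t,C[c],(.5575+.03*np.cos(1.4985),.053+.025,1.4985-np.pi),L,s,x,y)
    out.append(t)
cv2.imwrite("pics/chk.png",cv2.hconcat(out))
E
```

```text
(no output)
```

View pics/chk.png

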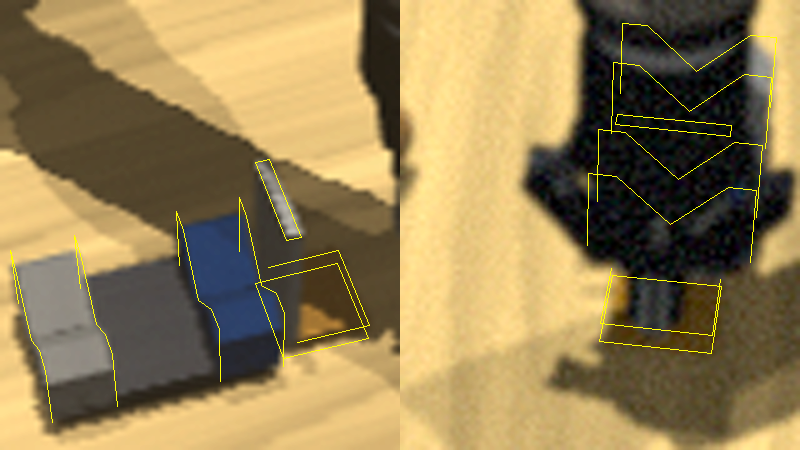

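The square is upright at the expected place (foot matches at (315,305) in the scene tile). Now the low push.

jog_arm(
  moves=[0,-0.13,0.55,0,0,0,0,0,0,0.55,0,0,0,0,0,0,0.55,0,0,0,0,0,0,0.55,0,0,0,0,-0.2,0,0,0,0,0,0,-0.2,0,0,0,0,0,0,-0.2,0,0,0,0,0,0,-0.1,0,0,0,0,0,0],
)

```text
t: 11.68
eef_pos: [0.5607, 0.1244, 0.0072]
tool_rot: [0.0, 0.732, 0.682, 0.0]
contact_force: [0.1, -0.3, -0.3]
gripper_width: -0.003
grasp_force: 0.0
```

jog_arm(
  moves=[-0.05,0,0,0,0,0,0,-0.05,0,0,0,0,0,0,-0.05,0,0,0,0,0,0,-0.05,0,0,0,0,0,0,-0.05,0,0,0,0,0,0,-0.05,0,0,0,0,0,0,-0.05,0,0,0,0,0,0,-0.05,0,0,0,0,0,0],
)

```text
t: 12.35
eef_pos: [0.5597, 0.1175, 0.0069]
tool_rot: [-0.0, 0.731, 0.682, -0.0]
contact_force: [0.4, -0.1, 0.6]
gripper_width: 0.002
grasp_force: 0.0
```

jog_arm(
  moves=[-0.05,0,0,0,0,0,0,-0.05,0,0,0,0,0,0,-0.05,0,0,0,0,0,0,-0.05,0,0,0,0,0,0,-0.05,0,0,0,0,0,0,-0.05,0,0,0,0,0,0,0,0,0,0,0,0,0,0,0,0,0,0,0,0],
)

```text
t: 13.02
eef_pos: [0.5594, 0.1115, 0.0069]
tool_rot: [0.0, 0.731, 0.682, -0.0]
contact_force: [-0.0, 2.7, -0.0]
gripper_width: 0.002
grasp_force: 1.1
```

jog_arm(
  moves=[-0.05,0,0,0,0,0,0,-0.05,0,0,0,0,0,0,-0.05,0,0,0,0,0,0,0,0,0,0,0,0,0,0,0,0,0,0,0,0,0,0,0,0,0,0,0,0,0,0,0,0,0,0,0,0,0,0,0,0,0],
)

```text
t: 13.68
eef_pos: [0.5595, 0.1093, 0.007]
tool_rot: [-0.0, 0.731, 0.682, 0.001]
contact_force: [2.4, 5.0, -2.5]
gripper_width: 0.003
grasp_force: 2.4
```

jog_arm(
  moves=[-0.05,0,0,0,0,0,0,-0.05,0,0,0,0,0,0,0,0,0,0,0,0,0,0,0,0,0,0,0,0,0,0,0,0,0,0,0,0,0,0,0,0,0,0,0,0,0,0,0,0,0,0,0,0,0,0,0,0],
)

```text
t: 14.35
eef_pos: [0.5594, 0.1092, 0.0071]
tool_rot: [-0.001, 0.731, 0.683, 0.002]
contact_force: [2.9, 9.1, -2.3]
gripper_width: 0.001
grasp_force: 4.3
```

The square is home: it stops hard at y = 0.1092 m, which puts the face at 0.048 m. Retreat and go to the roller.

jog_arm(
  moves=[0.2,0,0,0,0,0,0,0.6,0,0,0,0,0,0,0.6,0,-0.5,0,0,0,0,0,0,-1,0,0,0,0,0,0,-1,0,0,0,1,0,0,-1,0,0,0,1,0,0,-1,0,0,0,1,0,0,-1,0,0,0,1],
)

```text
t: 15.02
eef_pos: [0.5606, 0.1352, 0.1186]
tool_rot: [0.0, 0.731, 0.682, -0.0]
contact_force: [0.4, 0.2, 0.7]
gripper_width: 0.564
grasp_force: 0.0
```

jog_arm(
  moves=[0,0,-1,0,0,0,1,0,0,-1,0,0,0,1,0,0,-1,0,0,0,1,0,0,-1,0,0,0,1,-0.5,0,-0.5,0,0,0,1,-0.8,0,0,0,0,0,1,-0.8,0,0,0,0,0,1,-0.8,0,0,0,0,0,1],
)

```text
t: 15.68
eef_pos: [0.5564, 0.0756, 0.2072]
tool_rot: [0.0, 0.731, 0.682, -0.0]
contact_force: [0.5, -0.4, 0.4]
gripper_width: 0.999
grasp_force: 0.0
```

```bash
python3 - <<'E'
from wl import *
plan((.54,-.2758,.2),25.7,24)
E
```

```text
pos [0.5564 0.0756 0.2072] ydeg -3.96 tilt [-2.e-04 -8.e-04 -1.e+00] row [-0.722 -0.166  0.015  0.     0.    -0.309] N 24
F [ 0.47 -0.37  0.35] w 0.999 t 15.6833
```

jog_arm(
  moves=[-0.722,-0.166,0.015,0,0,-0.309,1,-0.722,-0.166,0.015,0,0,-0.309,1,-0.722,-0.166,0.015,0,0,-0.309,1,-0.722,-0.166,0.015,0,0,-0.309,1,-0.722,-0.166,0.015,0,0,-0.309,1,-0.722,-0.166,0.015,0,0,-0.309,1,-0.722,-0.166,0.015,0,0,-0.309,1,-0.722,-0.166,0.015,0,0,-0.309,1],
)

```text
t: 16.35
eef_pos: [0.5302, -0.04, 0.2045]
tool_rot: [-0.0, 0.669, 0.743, -0.001]
contact_force: [-0.5, 0.3, -0.2]
gripper_width: 1.0
grasp_force: 0.0
```

jog_arm(
  moves=[-0.722,-0.166,0.015,0,0,-0.309,1,-0.722,-0.166,0.015,0,0,-0.309,1,-0.722,-0.166,0.015,0,0,-0.309,1,-0.722,-0.166,0.015,0,0,-0.309,1,-0.722,-0.166,0.015,0,0,-0.309,1,-0.722,-0.166,0.015,0,0,-0.309,1,-0.722,-0.166,0.015,0,0,-0.309,1,-0.722,-0.166,0.015,0,0,-0.309,1],
)

```text
t: 17.02
eef_pos: [0.5246, -0.1582, 0.2021]
tool_rot: [-0.0, 0.603, 0.798, -0.0]
contact_force: [-0.5, -0.9, 0.7]
gripper_width: 0.999
grasp_force: 0.0
```

jog_arm(
  moves=[-0.722,-0.166,0.015,0,0,-0.309,1,-0.722,-0.166,0.015,0,0,-0.309,1,-0.722,-0.166,0.015,0,0,-0.309,1,-0.722,-0.166,0.015,0,0,-0.309,1,-0.722,-0.166,0.015,0,0,-0.309,1,-0.722,-0.166,0.015,0,0,-0.309,1,-0.722,-0.166,0.015,0,0,-0.309,1,-0.722,-0.166,0.015,0,0,-0.309,1],
)

```text
t: 17.68
eef_pos: [0.5395, -0.2756, 0.1996]
tool_rot: [-0.001, 0.532, 0.847, -0.0]
contact_force: [0.8, 0.2, 0.5]
gripper_width: 0.996
grasp_force: 0.0
```

```bash
python3 - <<'E'
from wl import *
plan((.54,-.2758,.2),25.7,1)
r=read_camera("wrist");np.save("w4.npy",r,allow_pickle=True)
im=r["color"].astype(int);b,g,rr=im[...,0],im[...,1],im[...,2]
m=((rr>90)&(g<.45*rr)&(b<.45*rr)).astype(np.uint8)
n,l,st,ce=cv2.connectedComponentsWithStats(m)
R=cv2.Rodrigues(r["rvec"])[0];o=-R.T@r["tvec"]
def ray(u,v,z):
    d=R.T@[(u-r["cx"])/r["fx"],(v-r["cy"])/r["fy"],1];return (o+d*(z-o[2])/d[2])
P=[]
for i in range(1,n):
    if st[i,4]>60: q=ray(*ce[i],.054);P.append(q);print(st[i],ce[i].round(1),q.round(4))
print("cam",o.round(3))
if len(P)==2: d=P[1]-P[0];print((P[0]+P[1])/2,np.degrees(np.arctan2(d[1],d[0]))%180,np.linalg.norm(d))
s=1.5625;t=cv2.resize(r["color"],None,fx=s,fy=s)
for L in RO: draw(t,cam(r),(.54,-.2758,2.0194),L,s)
cv2.imwrite("pics/w4.png",t)
E
```

```text
pos [ 0.5395 -0.2756  0.1996] ydeg 25.73 tilt [-1.3e-03 -2.0e-04 -1.0e+00] row [-0.02   0.021 -0.018  0.     0.     0.007] N 1
F [0.83 0.24 0.46] w 0.996 t 17.6833
[239 128  33   9 256] [255.1 132.4] [ 0.5203 -0.2329  0.054 ]
[240 215  31  12 188] [255.6 222.3] [ 0.5641 -0.3225  0.054 ]
cam [ 0.512 -0.217  0.343]
[ 0.54217484 -0.27768435  0.054     ] 116.05524469742952 0.09968904797017841
```

```bash
python3 - <<'E'
from wl import *
r=np.load("w4.npy",allow_pickle=True).item()
R=cv2.Rodrigues(r["rvec"])[0];o=-R.T@r["tvec"]
def ray(u,v,z):
    d=R.T@[(u-r["cx"])/r["fx"],(v-r["cy"])/r["fy"],1];return (o+d*(z-o[2])/d[2])
# predicted column of ridge
for s in(65,-65): print(proj(T((.542,-.2777,np.radians(116.0)),[(s,0,56)]),*cam(r)))
col=r["color"][:,251:260].mean(1).astype(int)
for a,b in((108,126),(234,252)): print(a,[tuple(map(int,c)) for c in col[a:b]])
c=r["color"]; 
for v in(150,205): print(v,[tuple(map(int,x)) for x in c[v,228:284:2]])
E
```

```text
[[254.9137901  117.18740535]]
[[255.42294888 235.36827926]]
108 [(112, 164, 194), (110, 164, 193), (111, 164, 194), (111, 164, 193), (111, 164, 194), (110, 163, 193), (111, 164, 193), (110, 163, 192), (114, 159, 185), (135, 161, 179), (156, 167, 177), (175, 176, 180), (192, 191, 192), (190, 189, 192), (189, 188, 190), (190, 189, 191), (189, 188, 190), (190, 189, 191)]
234 [(213, 213, 216), (196, 210, 220), (171, 206, 224), (147, 204, 228), (137, 203, 231), (137, 203, 230), (137, 202, 230), (136, 201, 229), (136, 200, 229), (135, 200, 228), (135, 199, 228), (134, 198, 228), (134, 198, 227), (135, 198, 228), (133, 198, 227), (134, 198, 227), (134, 197, 227), (134, 198, 227)]
150 [(21, 30, 52), (17, 27, 53), (15, 30, 55), (22, 33, 57), (6, 21, 38), (33, 36, 43), (117, 116, 117), (133, 133, 135), (148, 148, 150), (161, 162, 164), (167, 169, 169), (171, 173, 175), (184, 182, 186), (187, 189, 190), (194, 194, 195), (188, 189, 192), (182, 181, 183), (174, 175, 179), (170, 170, 173), (156, 156, 158), (144, 145, 146), (120, 119, 118), (31, 52, 93), (36, 55, 92), (35, 56, 93), (39, 59, 97), (33, 56, 94), (27, 49, 86)]
205 [(24, 35, 55), (17, 31, 54), (17, 29, 54), (23, 36, 57), (24, 36, 59), (15, 26, 54), (89, 88, 88), (102, 103, 105), (105, 106, 106), (111, 113, 113), (116, 115, 115), (119, 117, 120), (117, 116, 117), (111, 113, 113), (165, 166, 168), (220, 219, 222), (209, 208, 211), (203, 204, 208), (193, 192, 195), (174, 174, 177), (154, 152, 154), (97, 97, 105), (28, 46, 80), (34, 59, 98), (35, 57, 96), (36, 60, 100), (32, 56, 96), (47, 74, 103)]
```

View pics/w4.png

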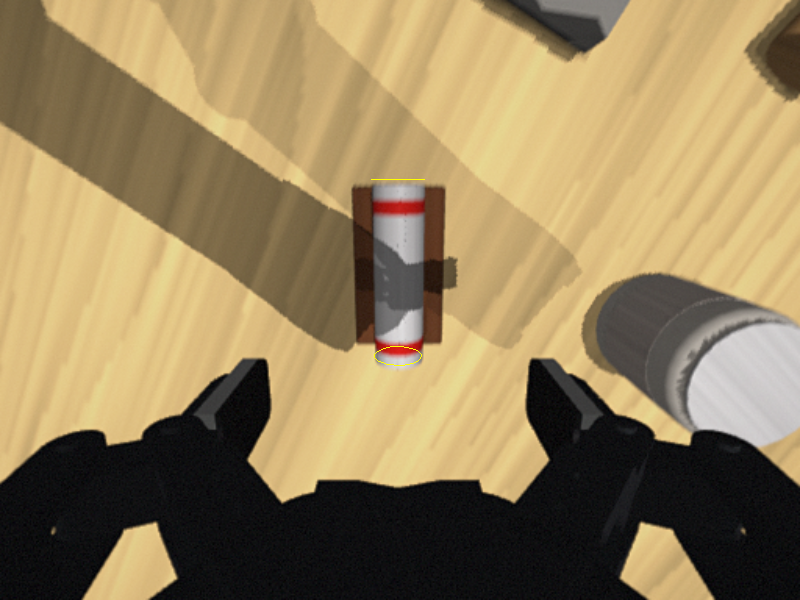

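The roller and rest are centred at (398,275), and the ridge ends match the refined pose (0.542, -0.2777, 116°). Descend and grip.

```bash
python3 - <<'E'
from wl import *
plan((.542,-.2777,.018),26.0,12)
E
```

```text
pos [ 0.5394 -0.2794  0.1995] ydeg 25.59 tilt [-0.001  -0.0021 -1.    ] row [ 0.002  0.013  0.756  0.     0.    -0.008] N 12
F [ 0.13 -4.01  0.37] w 1.002 t 17.7333
```

jog_arm(
  moves=[-0.1,0.04,0.5,0,0,-0.1,1,-0.05,0.02,0.5,0,0,0,1,0,0,0.5,0,0,0,1,0,0,0.5,0,0,0,1,0,0,0.5,0,0,0,1,0,0,0.5,0,0,0,1,0,0,0,0,0,0,1,0,0,0,0,0,0,1],
)

```text
t: 18.4
eef_pos: [0.5422, -0.2764, 0.1389]
tool_rot: [-0.001, 0.529, 0.849, -0.0]
contact_force: [0.5, -0.1, 0.1]
gripper_width: 1.001
grasp_force: 0.0
```

```bash
python3 - <<'E'
from wl import *
plan((.542,-.2777,.018),26.0,8)
print(state()[0]["joint_vel"].round(3))
E
```

```text
pos [ 0.5422 -0.2764  0.1389] ydeg 26.1 tilt [-1.4e-03  7.0e-04 -1.0e+00] row [-0.007 -0.005  0.755  0.     0.     0.003] N 8
F [ 0.48 -0.12  0.15] w 1.001 t 18.4
[ 0.002 -0.018 -0.005 -0.021 -0.002  0.005  0.003]
```

Just settling. Continue.

jog_arm(
  moves=[-0.01,-0.005,0.9,0,0,0,1,-0.01,-0.005,0.9,0,0,0,1,-0.01,0,0.9,0,0,0,1,-0.01,0,0.9,0,0,0,1,-0.01,0,0.9,0,0,0,1,-0.01,0,0.9,0,0,0,1,0,0,0.5,0,0,0,1,0,0,0.14,0,0,0,1],
  grip_force=80,
)

```text
t: 19.07
eef_pos: [0.5423, -0.2777, 0.0176]
tool_rot: [-0.001, 0.529, 0.848, -0.0]
contact_force: [-0.2, 0.3, 0.2]
gripper_width: 0.999
grasp_force: 0.0
```

jog_arm(
  moves=[0,0,0,0,0,0,0,0,0,0,0,0,0,0,0,0,0,0,0,0,0,0,0,0,0,0,0,0,0,0,0,0,0,0,0,0,0,0,0,0,0,0,0,0,0,0,0,0,0,0,0,0,0,0,0,0],
)

```text
t: 19.73
eef_pos: [0.5419, -0.2794, 0.0203]
tool_rot: [-0.0, 0.53, 0.848, -0.001]
contact_force: [-6.0, -1.5, 8.7]
gripper_width: 0.396
grasp_force: 78.8
```

```bash
python3 - <<'E'
from wl import *
plan((.542,-.2777,.018),26.0,8)
E
```

```text
pos [ 0.5419 -0.2794  0.0203] ydeg 26.01 tilt [-0.0014 -0.0018 -1.    ] row [0.009 0.005 0.015 0.    0.    0.   ] N 8
F [-5.96 -1.49  8.71] w 0.396 t 19.7333
```

jog_arm(
  moves=[0,0,-0.2,0,0,0,0,0,0,-0.6,0,0,0,0,0,0,-0.9,0,0,0,0,0,0,-0.9,0,0,0,0,0,0,-0.9,0,0,0,0,0,0,-0.9,0,0,0,0,0,0,-0.9,0,0,0,0,0,0,-0.7,0,0,0,0],
)

```text
t: 20.4
eef_pos: [0.5434, -0.2776, 0.1411]
tool_rot: [0.001, 0.529, 0.849, 0.0]
contact_force: [0.8, 0.2, -4.8]
gripper_width: 0.397
grasp_force: 80.1
```

```bash
python3 - <<'E'
from wl import *
plan((.5518,-.0313,.14),-4.14,16)
o,M=state();p=o["eef_pos"]
r=read_camera("wrist");np.save("w5.npy",r,allow_pickle=True)
c=cam(r)
# held roller in tool frame: axis along tool x, at tool z = -zz; predict ridge ends
for zz in(.018,.020):
  for s in(65,-65):
    P=p+M@[s/1000,0,-zz-.018]; print(zz,s,proj([P],*c).round(1))
im=r["color"].astype(int);b,g,rr=im[...,0],im[...,1],im[...,2]
m=((rr>90)&(g<.45*rr)&(b<.45*rr)).astype(np.uint8)
n,l,st,ce=cv2.connectedComponentsWithStats(m)
print([(st[i].tolist(),ce[i].round(1).tolist()) for i in range(1,n) if st[i,4]>60])
col=r["color"][:,252:259].mean(1).astype(int)
sat=[int(x.max()-x.min()) for x in col];print(sat[60:384:2])
E
```

```text
pos [ 0.5434 -0.2776  0.1411] ydeg 26.12 tilt [ 1.4e-03 -2.0e-04 -1.0e+00] row [0.756 0.187 0.003 0.    0.    0.473] N 16
F [ 0.79  0.18 -4.84] w 0.397 t 20.4
0.018 65 [[252.5 113. ]]
0.018 -65 [[253.1 382.4]]
0.02 65 [[252.5 113. ]]
0.02 -65 [[253.  386.2]]
[([215, 131, 81, 28, 1972], [254.6, 144.8])]
[93, 92, 88, 86, 87, 87, 89, 90, 91, 91, 92, 92, 93, 92, 92, 93, 92, 92, 92, 92, 91, 92, 98, 18, 1, 1, 2, 2, 2, 1, 2, 1, 1, 2, 1, 1, 1, 185, 187, 186, 185, 176, 187, 185, 185, 185, 179, 180, 190, 134, 4, 2, 2, 2, 2, 3, 2, 2, 2, 2, 2, 1, 3, 2, 2, 2, 1, 2, 2, 1, 0, 2, 1, 1, 1, 1, 2, 1, 1, 0, 1, 1, 1, 1, 2, 1, 2, 2, 1, 0, 1, 1, 1, 0, 2, 1, 0, 1, 1, 2, 0, 1, 1, 2, 1, 2, 1, 1, 1, 2, 1, 2, 1, 1, 2, 2, 1, 1, 2, 1, 1, 1, 1, 0, 1, 1, 0, 3, 2, 3, 2, 3, 3, 1, 2, 2, 3, 4, 3, 2, 2, 3, 4, 1, 2, 2, 2, 1, 1, 4, 2, 2, 2, 3, 3, 0, 4, 2, 3, 1, 3, 2]
```

jog_arm(
  moves=[0.756,0.187,0,0,0,0.473,0,0.756,0.187,0,0,0,0.473,0,0.756,0.187,0,0,0,0.473,0,0.756,0.187,0,0,0,0.473,0,0.756,0.187,0,0,0,0.473,0,0.756,0.187,0,0,0,0.473,0,0.756,0.187,0,0,0,0.473,0,0.756,0.187,0,0,0,0.473,0],
)

```text
t: 21.12
eef_pos: [0.5304, -0.1532, 0.1388]
tool_rot: [-0.0, 0.637, 0.771, -0.0]
contact_force: [-0.9, 0.4, -4.9]
gripper_width: 0.396
grasp_force: 80.2
```

jog_arm(
  moves=[0.756,0.187,0,0,0,0.473,0,0.756,0.187,0,0,0,0.473,0,0.756,0.187,0,0,0,0.473,0,0.756,0.187,0,0,0,0.473,0,0.756,0.187,0,0,0,0.473,0,0.756,0.187,0,0,0,0.473,0,0.756,0.187,0,0,0,0.473,0,0.756,0.187,0,0,0,0.473,0],
)

```text
t: 21.78
eef_pos: [0.5511, -0.0307, 0.1387]
tool_rot: [-0.0, 0.733, 0.68, -0.0]
contact_force: [0.5, 0.2, -5.9]
gripper_width: 0.397
grasp_force: 80.2
```

jog_arm(
  moves=[0,0,0,0,0,0,0,0,0,0,0,0,0,0,0,0,0,0,0,0,0,0,0,0,0,0,0,0,0,0,0,0,0,0,0,0,0,0,0,0,0,0,0,0,0,0,0,0,0,0,0,0,0,0,0,0],
)

```text
t: 22.45
eef_pos: [0.5515, -0.0321, 0.1389]
tool_rot: [0.0, 0.733, 0.681, -0.0]
contact_force: [-0.1, -0.9, -5.4]
gripper_width: 0.401
grasp_force: 80.1
```

```bash
cat > gap.py <<'E'
from wl import *
plan((.5519,-.0298,.08),-4.14,8)
o,M=state();p=o["eef_pos"]
r=read_camera("wrist");np.save("w6.npy",r,allow_pickle=True);c=cam(r)
print("roller +65 ridge",proj([p+M@[.065,0,-.037]],*c).round(1))
V=(.5575,.048,1.4985)
for L in((0,20,105),(0,-20,105),(8,20,105),(8,-20,105),(0,0,105),(8,0,105)): print(L,proj(T(V,[L]),*c).round(1).tolist())
for a in(215,237,255,272,295):
    col=r["color"][60:150,a-2:a+3].mean(1).astype(int)
    print(a,[(60+i,)+tuple(map(int,x)) for i,x in enumerate(col)][::2])
E
python3 gap.py
```

```text
pos [ 0.5515 -0.0321  0.1389] ydeg -4.21 tilt [-0.e+00 -1.e-04 -1.e+00] row [ 0.014  0.001  0.368  0.     0.    -0.002] N 8
F [-0.09 -0.92 -5.39] w 0.401 t 22.45
roller +65 ridge [[251.3 114.5]]
(0, 20, 105) [[219.7, 88.6]]
(0, -20, 105) [[285.4, 88.5]]
(8, 20, 105) [[219.3, 74.5]]
(8, -20, 105) [[285.7, 74.4]]
(0, 0, 105) [[252.5, 88.6]]
(8, 0, 105) [[252.5, 74.5]]
215 [(60, 153, 223, 244), (62, 153, 222, 243), (64, 153, 222, 243), (66, 153, 223, 244), (68, 154, 223, 244), (70, 155, 223, 244), (72, 155, 224, 245), (74, 149, 223, 245), (76, 183, 188, 192), (78, 214, 220, 223), (80, 214, 220, 223), (82, 215, 221, 224), (84, 217, 222, 226), (86, 221, 227, 230), (88, 142, 148, 151), (90, 58, 61, 61), (92, 67, 73, 78), (94, 119, 159, 174), (96, 77, 42, 12), (98, 85, 52, 26), (100, 129, 79, 38), (102, 129, 80, 38), (104, 132, 77, 37), (106, 132, 87, 62), (108, 141, 129, 124), (110, 142, 128, 121), (112, 141, 126, 117), (114, 140, 125, 115), (116, 140, 124, 115), (118, 138, 123, 114), (120, 137, 122, 112), (122, 138, 120, 109), (124, 138, 120, 109), (126, 135, 118, 107), (128, 137, 118, 10
[... 3236 characters left out ...]
, 214, 223), (84, 200, 219, 227), (86, 197, 214, 223), (88, 158, 180, 192), (90, 126, 183, 211), (92, 150, 217, 242), (94, 157, 218, 243), (96, 133, 74, 29), (98, 134, 82, 40), (100, 135, 82, 43), (102, 132, 80, 40), (104, 117, 70, 35), (106, 120, 79, 50), (108, 145, 140, 138), (110, 143, 136, 133), (112, 144, 134, 131), (114, 140, 129, 123), (116, 140, 130, 123), (118, 139, 129, 122), (120, 139, 125, 116), (122, 138, 125, 116), (124, 137, 123, 114), (126, 134, 118, 109), (128, 128, 113, 103), (130, 130, 115, 103), (132, 68, 55, 108), (134, 54, 39, 105), (136, 56, 39, 104), (138, 55, 40, 104), (140, 61, 42, 101), (142, 51, 52, 120), (144, 50, 49, 117), (146, 52, 52, 117), (148, 51, 50, 114)]
```

The plate top edges (rows 75 and 88.6) are exactly where a flush square should show. The roller end lies 68.6 mm ahead of the TCP. I move forward 7.7 mm and lower.

jog_arm(
  moves=[0.048,0,0.56,0,0,0,0,0.048,0,0.56,0,0,0,0,0.048,0,0.56,0,0,0,0,0.048,0,0.56,0,0,0,0,0.048,0,0.56,0,0,0,0,0.048,0,0.56,0,0,0,0,0.048,0,0.56,0,0,0,0,0.048,0,0.4,0,0,0,0],
)

```text
t: 23.17
eef_pos: [0.5516, -0.024, 0.0508]
tool_rot: [-0.0, 0.732, 0.681, -0.001]
contact_force: [0.3, -0.3, -3.5]
gripper_width: 0.396
grasp_force: 80.3
```

jog_arm(
  moves=[0,0,0.05,0,0,0,0,0,0,0.05,0,0,0,0,0,0,0.05,0,0,0,0,0,0,0.05,0,0,0,0,0,0,0,0,0,0,0,0,0,0,0,0,0,0,0,0,0,0,0,0,0,0,0,0,0,0,0,0],
)

```text
t: 23.83
eef_pos: [0.5523, -0.0242, 0.0488]
tool_rot: [0.0, 0.732, 0.681, 0.0]
contact_force: [-0.6, -0.3, -5.1]
gripper_width: 0.395
grasp_force: 80.2
```

```bash
python3 - <<'E'
from wl import *
u=np.array([np.cos(1.4985),np.sin(1.4985)]);t=np.array([.5575,.048])-.0726*u
plan((*t,.045),-4.14,1)
o,M=state();p=o["eef_pos"]
r=read_camera("wrist");c=cam(r)
print("ridge",proj([p+M@[x/1000,0,-.037] for x in(65,68.6)],*c).round(1).tolist())
V=(.5575,.048,1.4985)
print("plate",proj(T(V,[(0,0,105),(8,0,105),(0,0,78)]),*c).round(1).tolist())
col=r["color"][:,250:256].mean(1).astype(int);print([(i,)+tuple(map(int,col[i])) for i in range(40,125)][::2])
E
```

```text
pos [ 0.5523 -0.0242  0.0488] ydeg -4.19 tilt [ 5.e-04 -1.e-04 -1.e+00] row [-0.012 -0.003  0.189  0.     0.    -0.013] N 1
F [-0.65 -0.28 -5.06] w 0.395 t 23.8333
ridge [[251.4, 114.5], [251.3, 104.4]]
plate [[250.4, 89.0], [250.2, 59.9], [251.3, 95.2]]
[(40, 88, 196, 242), (42, 86, 190, 238), (44, 86, 190, 239), (46, 86, 193, 240), (48, 88, 195, 243), (50, 88, 199, 244), (52, 88, 196, 242), (54, 88, 196, 242), (56, 88, 200, 244), (58, 91, 203, 246), (60, 87, 196, 248), (62, 185, 187, 188), (64, 219, 225, 227), (66, 215, 220, 224), (68, 214, 220, 223), (70, 214, 220, 223), (72, 215, 221, 224), (74, 215, 221, 225), (76, 216, 221, 224), (78, 216, 221, 225), (80, 215, 221, 224), (82, 213, 219, 223), (84, 211, 217, 222), (86, 205, 212, 218), (88, 96, 99, 100), (90, 63, 65, 66), (92, 63, 66, 67), (94, 66, 68, 70), (96, 67, 68, 70), (98, 66, 69, 70), (100, 67, 69, 70), (102, 82, 48, 22), (104, 57, 35, 23), (106, 242, 253, 255), (108, 248, 248, 249), (110, 248, 247, 248), (112, 247, 247, 248), (114, 247, 247, 248), (116, 247, 247, 248), (118, 247, 247, 248), (120, 247, 247, 248), (122, 247, 247, 248), (124, 247, 247, 248)]
```

jog_arm(
  moves=[0,0,0.05,0,0,0,0,0,0,0.05,0,0,0,0,0,0,0.05,0,0,0,0,0,0,0.05,0,0,0,0,0,0,0.05,0,0,0,0,0,0,0.05,0,0,0,0,0,0,0,0,0,0,0,0,0,0,0,0,0,0],
)

```text
t: 24.55
eef_pos: [0.5521, -0.0241, 0.0424]
tool_rot: [-0.0, 0.732, 0.681, -0.0]
contact_force: [0.3, 0.1, -4.1]
gripper_width: 0.396
grasp_force: 80.2
```

jog_arm(
  moves=[0,0,0.05,0,0,0,0,0,0,0.05,0,0,0,0,0,0,0.05,0,0,0,0,0,0,0.05,0,0,0,0,0,0,0,0,0,0,0,0,0,0,0,0,0,0,0,0,0,0,0,0,0,0,0,0,0,0,0,0],
)

```text
t: 25.22
eef_pos: [0.5529, -0.0241, 0.0389]
tool_rot: [0.0, 0.732, 0.681, 0.001]
contact_force: [0.3, -1.3, 6.0]
gripper_width: 0.401
grasp_force: 81.1
```

jog_arm(
  moves=[0,0,0.05,0,0,0,0,0,0,0.05,0,0,0,0,0,0,0,0,0,0,0,0,0,0,0,0,0,0,0,0,0,0,0,0,0,0,0,0,0,0,0,0,0,0,0,0,0,0,0,0,0,0,0,0,0,0],
)

```text
t: 25.88
eef_pos: [0.5528, -0.0241, 0.0371]
tool_rot: [0.0, 0.732, 0.681, 0.001]
contact_force: [-0.3, -0.8, 7.4]
gripper_width: 0.397
grasp_force: 81.4
```

```bash
python3 - <<'E'
from wl import *
plan((.5523,-.0242,.045),-4.14,1)
print(state()[0]["torque"].round(2))
o,M=state();p=o["eef_pos"]
r=read_camera("wrist");c=cam(r)
print("ridge",proj([p+M@[x/1000,0,-.037] for x in(65,68.6)],*c).round(1).tolist())
V=(.5575,.048,1.4985)
print("plate",proj(T(V,[(0,0,105),(8,0,105),(0,0,72),(0,0,62)]),*c).round(1).tolist())
for a in(215,253,290):
  col=r["color"][:,a-2:a+3].mean(1).astype(int);print(a,[(i,)+tuple(map(int,col[i])) for i in range(54,112)][::2])
row=r["color"][122,215:285:2].tolist();print(row)
E
```

```text
pos [ 0.5528 -0.0241  0.0371] ydeg -4.18 tilt [ 0.0014 -0.     -1.    ] row [-0.009 -0.027 -0.396  0.     0.    -0.009] N 1
F [-0.33 -0.77  7.36] w 0.397 t 25.8833
[-0.17 -0.05  0.21]
ridge [[251.3, 114.5], [251.3, 104.5]]
plate [[248.1, 85.5], [247.9, 51.5], [249.8, 94.6], [250.2, 96.3]]
215 [(54, 181, 185, 186), (56, 208, 218, 222), (58, 208, 215, 219), (60, 205, 214, 219), (62, 206, 214, 219), (64, 207, 214, 219), (66, 207, 214, 219), (68, 208, 214, 219), (70, 209, 217, 220), (72, 207, 214, 219), (74, 208, 215, 219), (76, 208, 214, 219), (78, 206, 213, 218), (80, 205, 213, 218), (82, 195, 204, 210), (84, 160, 166, 169), (86, 71, 74, 76), (88, 66, 68, 69), (90, 67, 69, 71), (92, 68, 70, 72), (94, 68, 69, 72), (96, 67, 70, 72), (98, 66, 67, 68), (100, 79, 47, 22), (102, 78, 48, 24), (104, 77, 45, 20), (106, 90, 69, 58), (108, 153, 145, 144), (110, 149, 141, 139)]
253 [(54, 183, 185, 187), (56, 210, 218, 222), (58, 209, 216, 220), (60, 211, 218, 222), (62, 211, 218, 222), (64, 212, 219, 223), (66, 214, 220, 223), (68, 213, 219, 223), (70, 212, 219, 223), (72, 211, 218, 222), (74, 208
[... 850 characters left out ...]
), (102, 86, 52, 26), (104, 82, 49, 22), (106, 100, 91, 89), (108, 196, 195, 200), (110, 191, 191, 195)]
[[144, 148, 152], [170, 168, 172], [184, 185, 186], [193, 193, 194], [203, 203, 206], [212, 212, 216], [218, 219, 220], [225, 224, 228], [228, 228, 230], [232, 232, 234], [232, 233, 234], [236, 236, 238], [237, 237, 239], [239, 238, 240], [242, 241, 243], [244, 244, 245], [245, 244, 246], [246, 245, 247], [247, 247, 248], [248, 248, 249], [250, 250, 250], [249, 249, 249], [249, 249, 250], [248, 248, 249], [245, 245, 246], [243, 243, 243], [242, 242, 243], [240, 240, 241], [237, 237, 238], [236, 234, 236], [233, 231, 234], [231, 231, 234], [230, 229, 232], [227, 226, 228], [219, 219, 221]]
```

jog_arm(
  moves=[0,0,0.05,0,0,0,0,0,0,0.05,0,0,0,0,0,0,0.02,0,0,0,0,0,0,0,0,0,0,0,0,0,0,0,0,0,0,0,0,0,0,0,0,0,0,0,0,0,0,0,0,0,0,0,0,0,0,0],
)

```text
t: 26.6
eef_pos: [0.5534, -0.0241, 0.0353]
tool_rot: [0.001, 0.732, 0.681, 0.001]
contact_force: [-0.8, -0.8, 11.8]
gripper_width: 0.396
grasp_force: 82.0
```

jog_arm(
  moves=[0,0,0,0,0,0,0,0,0,0,0,0,0,0,0,0,0,0,0,0,0,0,0,0,0,0,0,0,0,0,0,0,0,0,0,0,0,0,0,0,0,0,0,0,0,0,0,0,0,0,0,0,0,0,0,0],
)

```text
t: 27.27
eef_pos: [0.5533, -0.0241, 0.0352]
tool_rot: [0.001, 0.732, 0.681, 0.001]
contact_force: [-0.6, -0.2, 11.6]
gripper_width: 0.394
grasp_force: 82.0
```

jog_arm(
  moves=[0,0,0.05,0,0,0,0,0,0,0,0,0,0,0,0,0,0,0,0,0,0,0,0,0,0,0,0,0,0,0,0,0,0,0,0,0,0,0,0,0,0,0,0,0,0,0,0,0,0,0,0,0,0,0,0,0],
)

```text
t: 27.93
eef_pos: [0.5536, -0.0241, 0.0345]
tool_rot: [0.001, 0.732, 0.681, 0.001]
contact_force: [-1.7, -1.2, 13.8]
gripper_width: 0.396
grasp_force: 82.3
```

jog_arm(
  moves=[0,0,0,0,0,0,0,0,0,0,0,0,0,0,0,0,0,0,0,0,0,0,0,0,0,0,0,0,0,0,0,0,0,0,0,0,0,0,0,0,0,0,0,0,0,0,0,0,0,0,0,0,0,0,0,0],
)

```text
t: 28.6
eef_pos: [0.5536, -0.0241, 0.0345]
tool_rot: [0.001, 0.732, 0.681, 0.001]
contact_force: [-0.6, -0.3, 13.1]
gripper_width: 0.396
grasp_force: 82.3
```

```bash
python3 - <<'E'
from station import *
o=get_obs();print(o["contact_force"],o["eef_pos"])
print(hand_in())
E
```

```text
[-0.59343617 -0.33165387 13.05162985] [ 0.55357032 -0.02410768  0.03450462]
the job is handed in; nothing more can be done
None
```

I handed the job in with the square flush on the blue end face by camera and push feel, the roller in the vee about 4 mm from it, and the arm pressing down at about 13 N (wrist reading); the hand-in gave no verdict.

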